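# Fit the bayonet cap on the sloping filler neck of a test-oil tank

### The arm

A 6-joint arm with a two-finger parallel gripper is mounted at the origin on the work surface. World frame = base frame: x ahead of the robot, y to its left, z up, the work surface at z = 0. Lengths are in m, angles in rad, forces in N, time in s.
With the tool pointing down it reaches from about 0.325 to 0.9 m from the base axis. Payload 6.1 kg.
Tool frame: the origin (TCP) lies midway between the tips of the shut fingers; the grasp point (between the pads) lies 19 mm behind it; z points along the fingers, y is the direction in which the jaws open and shut (so a half turn about z gives the same grasp; the last joint's range is limited). The gripper opens to 85 mm and grips with 20 to 120 N. Pads are 22 mm wide; open, the fingers measure 114 mm over their backs; the gripper's body (76 mm by 85 mm) begins 54 mm behind the grasp point. The pads swing forward as they close: fully open they stand 13 mm farther back than shut.
Start: joints at [1.126, 0.22, 1.526, -0, 1.395, -0.126], TCP at [0.196, 0.594, 0.231] pointing down, gripper open.
Joint ranges: [-2.98, 2.98], [-0.91, 2.08], [0.09, 2.57], [-1.24, 4.39], [0.2, 2.65], [-2.68, 2.68]. Speed limits (rad/s): [2.57, 2.57, 3.01, 3.14, 3.14, 3.14].

### API

Orientations are given as a unit quaternion [x, y, z, w].
In Python, from workcell import ctrl, cams, job gives the robot as it stands.
- The arm moves only by the tool arm_command, never from a script. Its argument "commands" is a list that holds one entry, the list of rows, each a list of 7 numbers: the shift along the tool's x, y, z in mm, then the turn, a rotation vector about the tool's x, y, z in degrees, then the finger opening in mm, from 0 to 85.4. A call has 1 to 20 rows; each row is the pose to reach, as a shift and turn from the pose commanded when the call began, along the tool's axes at that moment; what a row does not reach only later rows make up. A row lasts 1/10 s, in which the tool goes at most 50 mm and 8.59 degrees, less where a joint would pass 70% of its speed; a pose out of reach is approached as far as the arm can. A call with a gripper value outside its range is refused whole. The fingers move at their own pace and stop on an object; "force" is the grip in N (left out, the last holds). Time passes only in rows, so rows that repeat a pose let the fingers close. It gives the time, the measured TCP pose, the force and the opening at its end, in the units of the state.
- ctrl.get_obs(): the state, without advancing time (a new reading comes with each control period).
- cams.get_image(name): name is "scene" or "top" or "wrist"; returns (picture, depth): 400x640x3 uint8, blue, green, red; 400x640 float32, m along the optical axis (not along the pixel's ray), 0 where there is no reading.
- cams.calibration(name): a dict with "camera_matrix" (3x3 intrinsics, pixels), "pose" (4x4, takes a point from camera to world coordinates); the wrist camera has in their place "T_tool_cam" (4x4, takes a point from camera to tool coordinates, whose origin is the TCP and whose axes are the flange's). Camera axes: x right, y down, z forward; pixel columns grow to the right and rows downward; lengths in m; the calibration is good to about 2 mm. A picture is of the moment at which its call begins: read the wrist's pose just before it. calibration takes no time and is no camera call.
- job.hand_in(): hands the job in, once; it reports no verdict.
Trained networks look in the newest picture that a camera, given by its name, has taken for a name from the list of things; names that differ only in an ending like _2 or _b are one class to them, and where a whole thing is asked for, a point or a joint stands for the part that bears it (a point fixed in the world has none). Each returns a list of dicts, best first, with "confidence" (0 to 1); they miss things now and then, are a little off and sometimes report something else, mostly with a low value. They report only what shows in the picture. A call takes as long as a camera call. They do not tell look-alikes from the thing itself.
- cams.boxes_of(camera, name): "box" ([centre column, centre row, width, height] in pixels, round what is visible of it).
- cams.trace(camera, name): "mask" (400x640 bool, what is visible of it) and "box" ([centre column, centre row, width, height] in pixels, round what is visible of it).
The state is a dict: "time_s": time; "joints": joint angles; "joint_vel": joint speeds; "joint_torque": joint torques, N m; "tool_pos": TCP position; "eef_rot": TCP orientation; "force": force on the tool from outside, world axes, zero at the start; "torque": the same for the moment, N m; "finger_gap": finger opening in m.
Only numpy, scipy, OpenCV 4.12 (cv2) and the standard library are available. Lean on these libraries where they do the work, as an engineer would, in place of code of your own. Each camera call takes 0.05 s, during which the arm holds its last target.

### The job

Close the blue test-oil tank: take the black cap by its yellow grip bar, line its two lugs up with the two slots of the sloping filler neck and push it in until its disc is down on the neck, then turn it clockwise (looking into the neck) to the stop and let go, so that it stays seated and locked. Leave the bottle, the spanner and the parts bin where they are.

Things in the scene. Friction and masses are not known exactly. Their poses are not given: they have to be found in the camera images.
- neck: Fixed aluminium filler neck on the tank's sloping front: round collar 96 mm across, 36 mm high. Origin: centre of its mouth (top plane), 170 mm above the bench. z points outwards along its axis, tilted 30 degrees from vertical towards the tank's front; x points up the slope, y is level. The mouth has a steel flange 8 mm thick with a central hole 47 mm in diameter and two slots (see neck_slot).
- neck_slot (a point): Middle of the slot on the +y side, at the top of the flange, 32 mm from the neck's axis; the other slot is opposite (-y). Slots are 22 mm wide and reach 40 mm from the axis; below the flange is a free chamber 25 mm deep. Black marks on the collar show the slots. Axes as neck.
- neck_lock (a point): Point on the collar's rim, 48 mm from the axis, at a red mark: the grip bar's direction when locked, 70 degrees clockwise (looking into the neck; negative about z) from the slot; another is opposite. Fixed stops end the turn there; anticlockwise from the slots is blocked. No spring or detent, only friction. Axes as neck.
- tank: Blue steel oil tank, heavy and fixed, 190 mm wide (y), 248 mm deep (x), 177 mm high at the back, with a front sloping at 30 degrees that starts 100 mm above the bench. Origin: on the bench, straight below the mouth of the neck; the body reaches from 47 mm in front of it (-x, the low side) to 201 mm behind it (+x).
- cap_centre (a point): Centre of the loose cap (about 0.25 kg), half-way up, on its axis. It starts standing upright on the bench, centre 34 mm up. z points along its axis out of the grip, y along grip bar and lugs; half a turn about z makes no difference. Black disc 88 mm in diameter, from 10 to 3 mm below this centre. Fully seated, the disc lies on the neck's flange and this centre is 10 mm out from the neck's origin.
- cap_grip (a point): Middle of the cap's yellow grip bar, 15 mm above cap_centre along the cap's z: bar 16 mm thick (x), 70 mm long (y), 36 mm high, standing on the disc. Axes as cap_centre.
- cap_lugs (a point): Point on the cap's axis at mid-height of its two lugs, 24.5 mm below cap_centre along the cap's z. The lugs point along +y and -y, 14 mm wide, 7 mm thick, reaching 33 mm from the axis, so they lie along the grip bar. They stick out of a stem 39 mm in diameter whose tapered foot (31 mm at the end) is 34 mm below cap_centre. Axes as cap_centre.
- bottle_mid (a point): White bottle with a black top, 64 mm in diameter, 150 mm tall, standing on the bench; point half-way up. Not to be disturbed.
- spanner_mid (a point): Steel spanner 190 mm long lying flat on the bench near the robot; point at its middle. Not to be disturbed.
- bin_mid (a point): Grey open parts bin, 150 x 100 x 50 mm, holding three injectors; point at its centre, 25 mm up. Not to be disturbed.
Not all that is in view belongs to the job. Of the things like the part that bears cap_centre, leave any that is orange, pink or red; of the rest the larger one is meant.

How it is judged:
By the outcome, as a careful person would: the job done as asked, in the order asked, and still so for the second after the job is handed in, with the robot touching nothing.
It also fails if it takes over 54 s, if anything falls off the work surface, if the arm or the gripper's body presses on something with over 40 N, if the wrist force passes 120 N, or if a joint passes its speed limit or range.

## Working session

There is one attempt and no reset: what is moved stays moved. The work goes in short steps, Python scripts to look and compute and a tool call to move; the robot and the scene stay as the last step left them, time stands still between calls to the robot, and variables do not carry over. Pictures are saved under pics/ and viewed, and the job is handed in when it is done.

Besides the shell and the picture viewer there is one more tool, called after "Request:" in YAML: its name, and indented under it one key for each argument. arm_command: Moves the arm, as the interface text tells. Its arguments: {"type":"object","properties":{"commands":{"type":"array"},"force":{"type":"number"}},"required":["commands"]}

```bash
mkdir -p pics; cat > h.py <<'E'
import numpy as np, cv2
from scipy.spatial.transform import Rotation as R
from workcell import ctrl,cams,job
np.set_printoptions(precision=4,suppress=True)
def T(o):
    M=np.eye(4);M[:3,:3]=R.from_quat(o['eef_rot']).as_matrix();M[:3,3]=o['tool_pos'];return M
def pose(name):
    c=cams.calibration(name)
    if name=='wrist': return T(ctrl.get_obs())@np.array(c['T_tool_cam'])
    return np.array(c['pose'])
def cloud(name,d,P):
    K=np.array(cams.calibration(name)['camera_matrix'])
    v,u=np.mgrid[:d.shape[0],:d.shape[1]]
    p=np.stack([(u-K[0,2])/K[0,0]*d,(v-K[1,2])/K[1,1]*d,d],-1)
    return p@P[:3,:3].T+P[:3,3]
def proj(name,pts,P):
    K=np.array(cams.calibration(name)['camera_matrix'])
    q=(np.atleast_2d(pts)-P[:3,3])@P[:3,:3]
    return (q[:,:2]/q[:,2:])*[K[0,0],K[1,1]]+[K[0,2],K[1,2]]
E
python3 - <<'E'
from h import *
for n in ['scene','top','wrist']:
    P=pose(n);im,d=cams.get_image(n);cv2.imwrite(f'pics/{n}0.png',im);np.savez(f'{n}0.npz',im=im,d=d,P=P)
    print(n,P[:3,3],P[:3,2],cams.calibration(n)['camera_matrix'])
    C=cloud(n,d,P)
    for nm in ['cap_centre','neck','tank']:
        for b in cams.boxes_of(n,nm)[:5]:
            u,v=map(int,b['box'][:2]);print(nm,np.round(b['box']),b['confidence'],C[min(v,399),min(u,639)])
print(ctrl.get_obs())
E
```

```text
scene [1.5359 0.273  0.886 ] [-0.7922 -0.213  -0.5719] [[436.6238   0.     314.4218]
 [  0.     436.6238 196.2078]
 [  0.       0.       1.    ]]
cap_centre [380. 253.  33.  28.] 0.94 [0.6093 0.2076 0.0551]
cap_centre [330. 266.  25.  19.] 0.94 [0.6655 0.0797 0.0257]
cap_centre [441. 249.  34.  25.] 0.86 [0.5719 0.3711 0.0671]
cap_centre [376. 230.  20.  14.] 0.72 [0.4709 0.1826 0.0195]
cap_centre [363. 289.  34.  28.] 0.64 [0.7453 0.1823 0.0418]
neck [257. 192.  31.  12.] 0.86 [ 0.5728 -0.1603  0.1784]
tank [248. 231.  99.  92.] 0.75 [ 0.7295 -0.1276  0.1649]
top [0.4009 0.0008 1.1794] [ 0.1356 -0.005  -0.9908] [[395.0182   0.     325.5905]
 [  0.     395.0182 199.7816]
 [  0.       0.       1.    ]]
cap_centre [265. 141.  29.  30.] 0.85 [0.7335 0.1741 0.0476]
cap_centre [198. 205.  28.  29.] 0.76 [0.5419 0.3681 0.0308]
cap_centre [264. 228.  20.  19.] 0.66 [0.4768 0.1741 0.0473]
cap_centre [254. 188.  29.  33.] 0.64 [0.5869 0.1996 0.0655]
cap_centre [300. 164.  21.  19.] 0.64 [0.6635 0.0699 0.0516]
tank [391. 179.  81.  97.] 0.95 [ 0.5974 -0.1724  0.1663]
wrist [0.1256 0.6164 0.3734] [ 0.274  -0.091  -0.9574] [[335.0383   0.     324.7293]
 [  0.     335.0383 198.3944]
 [  0.       0.       1.    ]]
{'time_s': 0.6, 'joints': array([ 1.1259,  0.2203,  1.5265, -0.    ,  1.3947, -0.1261]), 'joint_vel': array([ 0.0005, -0.001 , -0.0004,  0.0003, -0.0002, -0.0002]), 'joint_torque': array([  0.0006, -49.6512, -38.9523,  -0.0001,   0.001 ,  -0.    ]), 'tool_pos': array([0.1959, 0.5935, 0.2313]), 'eef_rot': array([0.1587, 0.9873, 0.    , 0.    ]), 'force': array([ 0.5244, -0.2643,  0.2294]), 'torque': array([-0.0107,  0.0056, -0.0004]), 'finger_gap': 0.08546960163533938}
```

```bash
python3 - <<'E'
import cv2,numpy as np
t=cv2.imread('pics/top0.png');s=cv2.imread('pics/scene0.png')
cv2.imwrite('pics/t1.png',cv2.resize(t[100:280,160:480],None,fx=2.5,fy=2.5,interpolation=2))
cv2.imwrite('pics/s1.png',cv2.resize(s[150:330,180:500],None,fx=2.5,fy=2.5,interpolation=2))
E
```

```text
(no output)
```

View pics/t1.png

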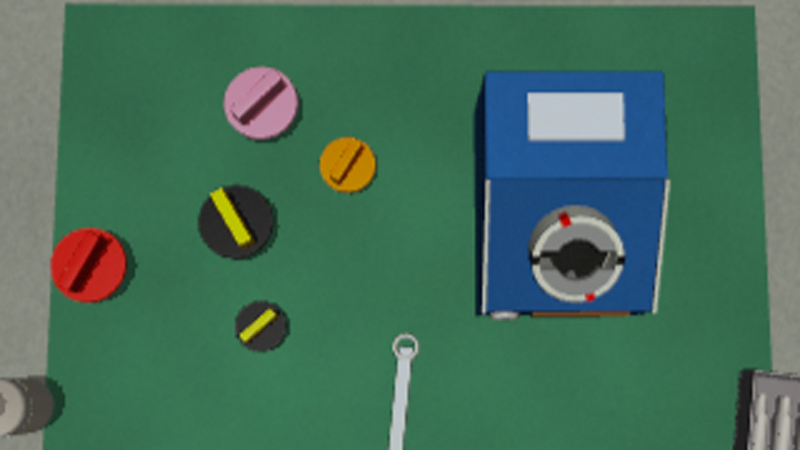

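View pics/s1.png

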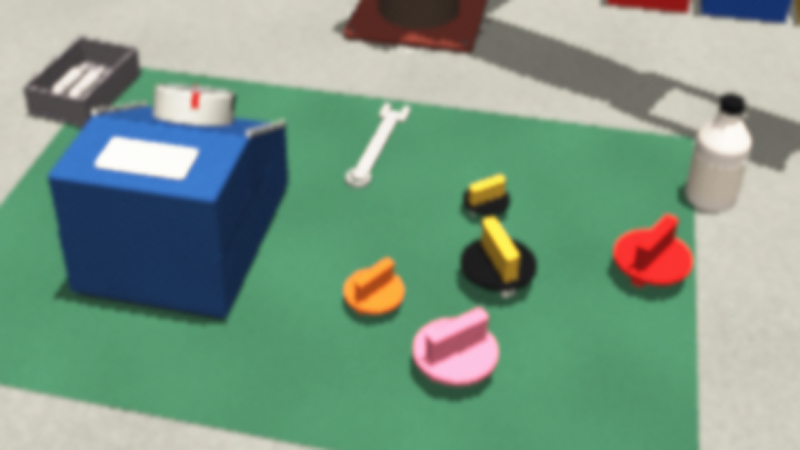

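View pics/wrist0.png

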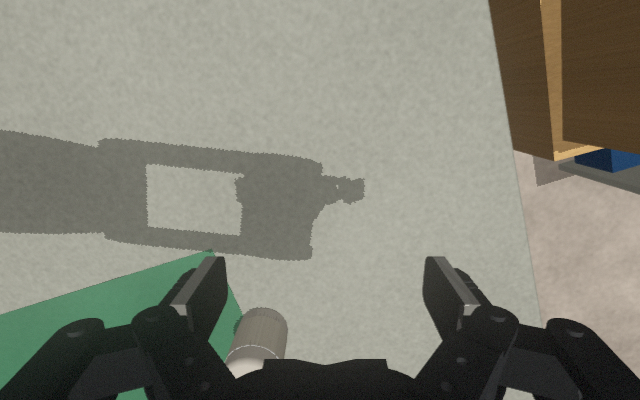

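Cap-like things (top picture): black with yellow bar, large (254,188); black, small (264,228); pink (265,141); orange (300,164); red (198,205). The large black one fits: it is not orange, pink or red, and it is the larger of the two left. I'll confirm it in a wrist view before grasping.

```bash
cat >> h.py <<'E'
def row(pos,zaxis,yaxis):
    z=np.array(zaxis,float);z/=np.linalg.norm(z);y=np.array(yaxis,float);y-=z*(y@z);y/=np.linalg.norm(y)
    M=np.eye(4);M[:3,:3]=np.c_[np.cross(y,z),y,z];M[:3,3]=pos
    D=np.linalg.inv(T(ctrl.get_obs()))@M
    r=R.from_matrix(D[:3,:3]).as_rotvec(degrees=True)
    return np.round(np.r_[D[:3,3]*1000,r],2), np.linalg.norm(r)
E
python3 - <<'E'
from h import *
f=np.load('top0.npz');C=cloud('top',f['d'],f['P']);hsv=cv2.cvtColor(f['im'],cv2.COLOR_BGR2HSV)
m=(hsv[...,0]>22)&(hsv[...,0]<35)&(hsv[...,1]>150)&(hsv[...,2]>90)
n,l,s,c=cv2.connectedComponentsWithStats(m.astype(np.uint8))
for i in range(1,n):
    if s[i,4]<20: continue
    v,u=np.nonzero(l==i);p=C[l==i];p=p[p[:,2]>.05] if (p[:,2]>.05).sum()>10 else p
    q=p[:,:2]-np.median(p[:,:2],0);w,V=np.linalg.eigh(q.T@q)
    print(c[i],s[i],np.median(p,0),p.min(0),p.max(0),np.degrees(np.arctan2(V[1,1],V[0,1])))
print(cams.calibration('wrist')['T_tool_cam'])
az=np.radians(-60)
print(row([.55,.2,.26],[0,0,-1],[np.cos(az),np.sin(az),0]))
E
```

```text
[251.6738 186.2624] [244 175  16  23 141] [0.5921 0.2053 0.0672] [0.56   0.1847 0.0598] [0.6241 0.2285 0.0723] -149.35830923432536
[262.3944 229.7324] [256 223  14  14  71] [0.4683 0.1767 0.0453] [0.4009 0.0008 0.0165] [0.4885 0.1988 1.1794] 78.80842104241982
[[ 0.0009 -0.9574 -0.2888  0.0739]
 [ 1.      0.0011 -0.0002 -0.0003]
 [ 0.0005 -0.2888  0.9574 -0.1423]
 [ 0.      0.      0.      1.    ]]
(array([-459.59, -262.69,  -28.67,    0.  ,   -0.01,  131.73]), np.float64(131.7324573723233))
```

Request:
arm_command:
  commands:
    - [[-460, -263, -29, 0, 0, 131.7, 85], [-460, -263, -29, 0, 0, 131.7, 85], [-460, -263, -29, 0, 0, 131.7, 85], [-460, -263, -29, 0, 0, 131.7, 85], [-460, -263, -29, 0, 0, 131.7, 85], [-460, -263, -29, 0, 0, 131.7, 85], [-460, -263, -29, 0, 0, 131.7, 85], [-460, -263, -29, 0, 0, 131.7, 85], [-460, -263, -29, 0, 0, 131.7, 85], [-460, -263, -29, 0, 0, 131.7, 85], [-460, -263, -29, 0, 0, 131.7, 85], [-460, -263, -29, 0, 0, 131.7, 85], [-460, -263, -29, 0, 0, 131.7, 85], [-460, -263, -29, 0, 0, 131.7, 85], [-460, -263, -29, 0, 0, 131.7, 85], [-460, -263, -29, 0, 0, 131.7, 85], [-460, -263, -29, 0, 0, 131.7, 85], [-460, -263, -29, 0, 0, 131.7, 85], [-460, -263, -29, 0, 0, 131.7, 85]]
  force: 80

```text
time_s: 2.5
tool_pos: [0.5503, 0.1996, 0.2603]
eef_rot: [0.966, 0.26, 0.0, 0.0]
force: [0.5, -0.3, -0.1]
finger_gap: 0.0848
```

```bash
cat >> h.py <<'E'
def capfit(n,im,d,P,lo=.05):
    C=cloud(n,d,P);hsv=cv2.cvtColor(im,cv2.COLOR_BGR2HSV)
    m=(hsv[...,0]>20)&(hsv[...,0]<36)&(hsv[...,1]>130)&(hsv[...,2]>70)
    return C,m
E
python3 - <<'E'
from h import *
P=pose('wrist');im,d=cams.get_image('wrist');cv2.imwrite('pics/w1.png',im);np.savez('w1.npz',im=im,d=d,P=P)
C,m=capfit('wrist',im,d,P)
n,l,s,c=cv2.connectedComponentsWithStats(m.astype(np.uint8))
for i in range(1,n):
    if s[i,4]<100: continue
    p=C[l==i];zt=np.percentile(p[:,2],90);p=p[abs(p[:,2]-zt)<.004]
    r=cv2.minAreaRect((p[:,:2]*1000).astype(np.float32));r2=R
    print(c[i],s[i],zt,len(p),np.median(p,0),r, cv2.boxPoints(r).round(1).tolist())
E
```

```text
[340.2055 134.2693] [ 332   98   17   71 1129] 0.0675096051102241 1059 [0.5899 0.2055 0.0666] ((590.581787109375, 205.824951171875), (68.70109558105469, 15.335716247558594), 30.639589309692383) [[557.0999755859375, 194.89999389648438], [564.9000244140625, 181.6999969482422], [624.0, 216.6999969482422], [616.2000122070312, 229.89999389648438]]
[307.6904 234.8671] [287 224  42  22 617] 0.046106378527619375 379 [0.4689 0.1755 0.0453] ((468.55877685546875, 175.2859344482422), (11.334498405456543, 47.13005828857422), 42.31272506713867) [[448.5, 188.89999389648438], [480.20001220703125, 154.0], [488.6000061035156, 161.6999969482422], [456.8999938964844, 196.5]]
```

View pics/w1.png

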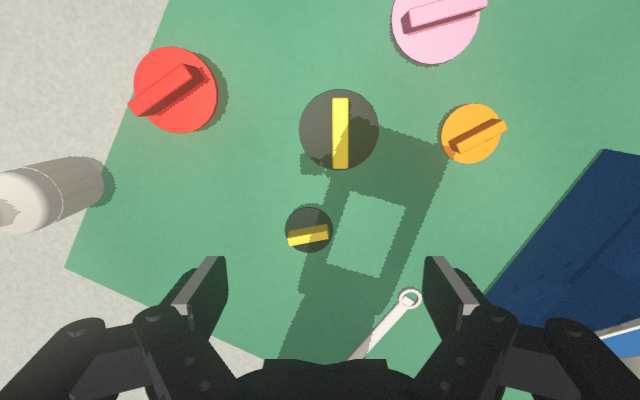

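```bash
python3 - <<'E'
from h import *
im=cv2.imread('pics/w1.png');cv2.imwrite('pics/w1c.png',cv2.resize(im[70:270,260:440],None,fx=3,fy=3,interpolation=2))
a=np.radians(30.64-90)
for z in (.12,.038): print(row([.5906,.2058,z],[0,0,-1],[np.cos(a),np.sin(a),0]))
E
```

```text
(array([ 37.99,  14.85, 140.35,   0.  ,  -0.  ,  -0.55]), np.float64(0.5526729931271749))
(array([ 37.98,  14.84, 222.35,   0.  ,  -0.  ,  -0.55]), np.float64(0.5526729931271749))
```

View pics/w1c.png

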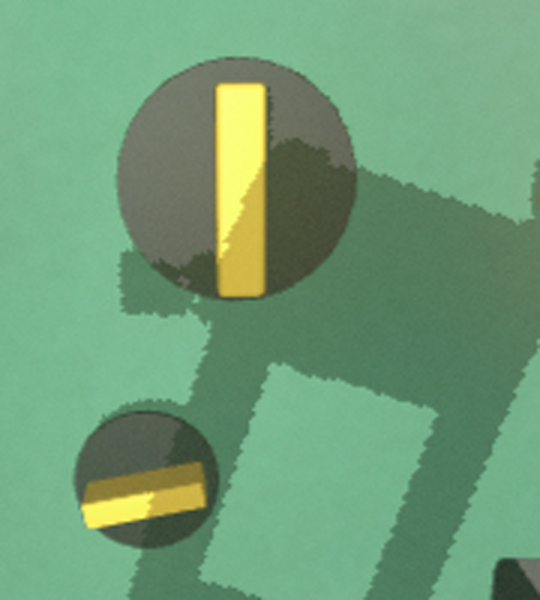

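The crop confirms it: the larger black cap is at wrist pixel (340,130), with its bar running straight up the image. The small black one is at (308,235).

Request:
arm_command:
  commands:
    - [[38, 14.8, 50, 0, 0, -0.55, 85], [38, 14.8, 100, 0, 0, -0.55, 85], [38, 14.8, 140, 0, 0, -0.55, 85], [38, 14.8, 170, 0, 0, -0.55, 85], [38, 14.8, 195, 0, 0, -0.55, 85], [38, 14.8, 210, 0, 0, -0.55, 85], [38, 14.8, 222, 0, 0, -0.55, 85], [38, 14.8, 222, 0, 0, -0.55, 85], [38, 14.8, 222, 0, 0, -0.55, 50], [38, 14.8, 222, 0, 0, -0.55, 30], [38, 14.8, 222, 0, 0, -0.55, 20], [38, 14.8, 222, 0, 0, -0.55, 8], [38, 14.8, 222, 0, 0, -0.55, 8], [38, 14.8, 222, 0, 0, -0.55, 8], [38, 14.8, 222, 0, 0, -0.55, 8], [38, 14.8, 222, 0, 0, -0.55, 8], [38, 14.8, 222, 0, 0, -0.55, 8], [38, 14.8, 222, 0, 0, -0.55, 8]]
  force: 90

```text
time_s: 4.35
tool_pos: [0.5913, 0.2059, 0.0392]
eef_rot: [0.965, 0.264, 0.001, 0.0]
force: [-0.4, -0.4, 5.6]
finger_gap: 0.0147
```

```bash
python3 - <<'E'
from h import *
f=np.load('top0.npz');C=cloud('top',f['d'],f['P']);im=f['im']
# tank back top & yaw via blue mask
hsv=cv2.cvtColor(im,cv2.COLOR_BGR2HSV)
m=(hsv[...,0]>100)&(hsv[...,0]<125)&(hsv[...,1]>120)
p=C[m&(C[...,2]>.17)&(C[...,2]<.185)];print('back top',len(p),cv2.minAreaRect((p[:,:2]*1000).astype(np.float32)))
# slope plane
p=C[m&(C[...,2]>.11)&(C[...,2]<.165)];c=p.mean(0);n=np.linalg.svd(p-c)[2][2];n*=np.sign(n[2]);print('slope n',n,len(p))
# collar: points above slope
box=(slice(175,230),slice(365,420))
Q=C[box].reshape(-1,3);h=(Q-c)@n;print('h pct',np.percentile(h,[5,50,80,90,95]))
g=Q[(h>.028)&(h<.05)];print(len(g),g.mean(0),g.min(0),g.max(0))
E
```

```text
back top 2652 ((628.3715209960938, -172.16783142089844), (198.73532104492188, 189.5574493408203), 0.9125473499298096)
slope n [-0.3419  0.0354  0.9391] 1529
h pct [-0.1044  0.0061  0.0315  0.0394  0.0422]
743 [ 0.5355 -0.1707  0.1722] [ 0.4912 -0.2205  0.1469] [ 0.5791 -0.1236  0.1972]
```

Request:
arm_command:
  commands:
    - [[0, 0, -20, 0, 0, 0, 8], [0, 0, -60, 0, 0, 0, 8], [0, 0, -110, 0, 0, 0, 8], [0, 0, -160, 0, 0, 0, 8], [0, 0, -210, 0, 0, 0, 8], [0, 0, -240, 0, 0, 0, 8], [0, 0, -240, 0, 0, 0, 8]]

```text
time_s: 5.05
tool_pos: [0.5929, 0.2064, 0.2843]
eef_rot: [0.965, 0.264, 0.005, 0.0]
force: [0.1, -0.3, -1.5]
finger_gap: 0.014
```

```bash
python3 - <<'E'
from h import *
o=ctrl.get_obs();print(o['tool_pos'],o['eef_rot'],o['force'],o['joints'])
im,d=cams.get_image('wrist');cv2.imwrite('pics/w2.png',im)
s,c=.5,np.cos(np.pi/6)
print(row([.46,-.26,.31],[s,0,-c],[c,0,s]))
E
```

```text
[0.5929 0.2064 0.2843] [0.9646 0.2638 0.0047 0.0002] [ 0.1348 -0.2895 -1.4958] [0.2094 0.191  1.4617 0.0001 1.4794 1.2463]
(array([-350.28,  334.3 ,  -30.52,  -27.05,   15.37,  -58.03]), np.float64(65.84998567137531))
```

View pics/w2.png

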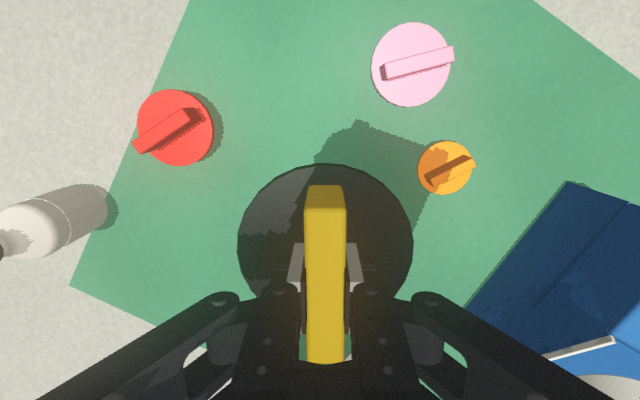

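The cap is held squarely: the bar is at (325,270) between the pads. Next I'll move to a view of the neck.

Request:
arm_command:
  commands:
    - [[-350, 334, -30, -27, 15.4, -58, 8], [-350, 334, -30, -27, 15.4, -58, 8], [-350, 334, -30, -27, 15.4, -58, 8], [-350, 334, -30, -27, 15.4, -58, 8], [-350, 334, -30, -27, 15.4, -58, 8], [-350, 334, -30, -27, 15.4, -58, 8], [-350, 334, -30, -27, 15.4, -58, 8], [-350, 334, -30, -27, 15.4, -58, 8], [-350, 334, -30, -27, 15.4, -58, 8], [-350, 334, -30, -27, 15.4, -58, 8], [-350, 334, -30, -27, 15.4, -58, 8], [-350, 334, -30, -27, 15.4, -58, 8], [-350, 334, -30, -27, 15.4, -58, 8], [-350, 334, -30, -27, 15.4, -58, 8], [-350, 334, -30, -27, 15.4, -58, 8], [-350, 334, -30, -27, 15.4, -58, 8]]

```text
time_s: 6.7
tool_pos: [0.4595, -0.2583, 0.3074]
eef_rot: [0.683, 0.684, 0.182, 0.181]
force: [0.7, 0.5, -2.2]
finger_gap: 0.0149
```

```bash
python3 - <<'E'
from h import *
o=ctrl.get_obs();print(o['tool_pos'],o['eef_rot'],o['joints'],o['joint_vel'])
P=pose('wrist');im,d=cams.get_image('wrist');cv2.imwrite('pics/w3.png',im);np.savez('w3.npz',im=im,d=d,P=P)
print(o['time_s'])
E
```

```text
[ 0.4595 -0.2583  0.3074] [0.6831 0.6839 0.1817 0.1806] [-0.9237 -0.3949  2.0412  0.439   1.2006 -1.0246] [ 0.0009 -0.006  -0.0095 -0.0006 -0.0012 -0.0013]
6.7
```

View pics/w3.png

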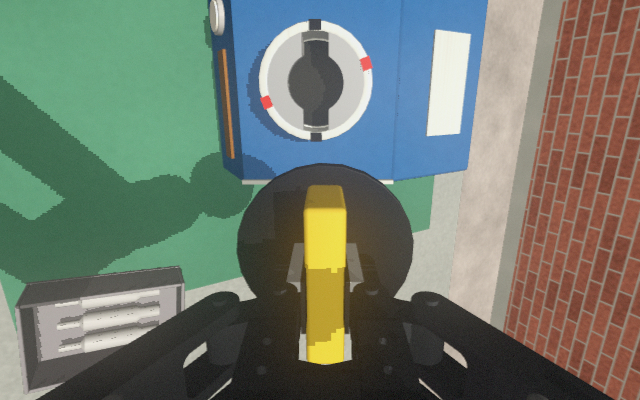

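The neck collar is at (316,80). The black slot marks are at (315,25) and (316,136), and the red marks at (366,64) and (266,102). The held cap is at (325,250).

```bash
cat > neck.py <<'E'
from h import *
def neck(f):
    im,d,P=f['im'],f['d'],f['P'];C=cloud('wrist',d,P)
    hsv=cv2.cvtColor(im,cv2.COLOR_BGR2HSV)
    # steel flange+collar top
    g0=np.array([.535,-.171,.170]);n=np.array([-.5,0,np.cos(np.pi/6)])
    for k in range(4):
        r=C-g0;h=r@n;rad=np.linalg.norm(r-h[...,None]*n,axis=-1)
        s=(abs(h)<(.008 if k<2 else .004))&(rad<.052)&(d>0)
        p=C[s];pc=np.median(p,0)
        n=np.linalg.svd((p-p.mean(0))[::3],full_matrices=False)[2][2];n*=np.sign(n[2])
        g0=g0+n*((p.mean(0)-g0)@n)
        ex=np.cross([0,1,0],n);ex/=np.linalg.norm(ex);ey=np.cross(n,ex)
        pts=(np.c_[(p-g0)@ex,(p-g0)@ey]*1000).astype(np.float32)
        hull=cv2.convexHull(pts);(cx,cy),rr=cv2.minEnclosingCircle(hull)
        e=cv2.fitEllipse(hull)
        print('plane n',n,'h rms',np.std((p-g0)@n),'enc circle',cx,cy,rr,'ellipse',e,len(p))
        g0=g0+(ex*e[0][0]+ey*e[0][1])/1000
    r=C-g0;h=r@n;X=r@ex;Y=r@ey;rad=np.hypot(X,Y)
    ring=(abs(h)<.006)&(rad<.052)&(rad>.040)
    ang=np.degrees(np.arctan2(Y,X))
    red=ring&((hsv[...,0]<8)|(hsv[...,0]>172))&(hsv[...,1]>120)
    blk=ring&(hsv[...,2]<70)
    for nm,m in(('red',red),('blk',blk)):
        nn,l,s,c=cv2.connectedComponentsWithStats(m.astype(np.uint8))
        for i in range(1,nn):
            if s[i,4]>8: print(nm,s[i,4],c[i],np.degrees(np.arctan2(Y[l==i].mean(),X[l==i].mean())),rad[l==i].mean())
    return g0,n,ex,ey
if __name__=='__main__':
    f=np.load('w3.npz');g0,n,ex,ey=neck(f);print(g0,n)
    C,m=capfit('wrist',f['im'],f['d'],f['P'])
    Tt=f['P']@np.linalg.inv(np.array(cams.calibration('wrist')['T_tool_cam']))
    L=(C-Tt[:3,3])@Tt[:3,:3]*1000
    hsv=cv2.cvtColor(f['im'],cv2.COLOR_BGR2HSV)
    # bar top
    p=L[m];print('bar z pct',np.percentile(p[:,2],[2,10,30,50,90]));
    t=p[(p[:,2]<np.percentile(p[:,2],10)+3)];print(len(t),cv2.minAreaRect(t[:,:2].astype(np.float32)),t.min(0),t.max(0))
    v,u=np.mgrid[:400,:640]
    dm=(hsv[...,2]<75)&(v>163)&(v<240)&(u>235)&(u<415)&(abs(L[...,2]-5)<12)
    q=L[dm];print(len(q),np.median(q,0));c=q.mean(0)
    q=q[abs(q[:,2]-np.median(q[:,2]))<6]
    A=np.c_[q[:,:2],np.ones(len(q))];co,*_=np.linalg.lstsq(A,q[:,2],rcond=None);print('disc z=a x+b y+c',co, 'tilt deg',np.degrees(np.arctan(co[:2])))
    rr=np.hypot(q[:,0],q[:,1]);
    # outer edge per column -> circle fit
    E=[]
    for uu in range(245,408):
        k=np.nonzero(dm[:,uu])[0]
        if len(k): E.append(L[k[0],uu,:2])
    E=np.array(E);A=np.c_[2*E,np.ones(len(E))];s=np.linalg.lstsq(A,(E**2).sum(1),rcond=None)[0];print('disc centre tool',s[:2],'r',np.sqrt(s[2]+s[0]**2+s[1]**2))
E
python3 neck.py
```

```text
plane n [-0.4993  0.0003  0.8664] h rms 0.0012857469887388928 enc circle -6.339547157287598 -2.1586720943450928 48.52213668823242 ellipse ((-5.46886682510376, -1.7402164936065674), (93.29642486572266, 96.1735610961914), 16.576656341552734) 7089
plane n [-0.499  -0.0004  0.8666] h rms 0.001103032309782023 enc circle -1.082924246788025 -0.2648124694824219 48.65497970581055 ellipse ((-1.040289282798767, -0.361980676651001), (95.60295867919922, 96.12467956542969), 128.5795135498047) 7246
plane n [-0.4984 -0.0016  0.867 ] h rms 0.0008273683294347222 enc circle -0.0419258177280426 0.09610435366630554 48.65488052368164 ellipse ((0.0011415481567382812, -0.0016596317291259766), (95.60343170166016, 96.12461853027344), 128.5553436279297) 7141
plane n [-0.4986 -0.0017  0.8668] h rms 0.0008245409184042023 enc circle -0.04337017983198166 0.09775601327419281 48.65495681762695 ellipse ((-0.00034356117248535156, -0.00012612342834472656), (95.60340881347656, 96.12451934814453), 128.5615692138672) 7139
red 108 [365.6296  62.8148] 20.56944913200566 0.04470025711964748
red 102 [265.9216 101.9216] -159.82093944666394 0.04445904884651265
[ 0.5278 -0.1731  0.1694] [-0.4986 -0.0017  0.8668]
bar z pct [-29.0921 -28.245  -27.7509 -27.3926 -20.3553]
6244 ((19.598247528076172, 0.8306217193603516), (107.94802856445312, 19.0314998626709), 0.9790365099906921) [ -34.3942   -8.8431 -142.3869] [ 73.6     10.2131 -25.2495]
5306 [ 25.1025 -16.1259   8.4506]
disc z=a x+b y+c [0.0142 0.0019 8.1688] tilt deg [0.8144 0.1097]
disc centre tool [ 1.2737 -0.7185] r 42.63319833887929
```

```bash
cat > tgt.py <<'E'
from h import *
n=np.array([-.4995,-.0017,.8663]);n/=np.linalg.norm(n)
N=np.array([.5278,-.1731,.1694])
ey=np.array([0,1,0.])-n*n[1];ey/=np.linalg.norm(ey);ex=np.cross(ey,n)
Rn=np.c_[ex,ey,n]@R.from_euler('z',0.4,degrees=True).as_matrix()
CT=np.array([0,-.0007,.0052])  # cap centre in tool
def target(h,turn=0,off=(0,0)):
    r=Rn@R.from_euler('z',turn,degrees=True).as_matrix()
    y=r[:,0];z=-n;x=np.cross(y,z);RT=np.c_[x,y,z]
    c=N+n*h+Rn[:,0]*off[0]+Rn[:,1]*off[1]
    return c-RT@CT,z,y
def now():
    o=ctrl.get_obs();M=T(o);c=M[:3,3]+M[:3,:3]@CT;q=Rn.T@(c-N)*1000
    z=Rn.T@M[:3,2];y=Rn.T@M[:3,1]
    print('t',o['time_s'],'cap in neck mm',q,'toolz in neck',z,'turn',np.degrees(np.arctan2(y[1],y[0])))
    print('F neck',Rn.T@o['force'],'M',Rn.T@o['torque'],'gap',o['finger_gap'],'j',o['joints'])
if __name__=='__main__':
    import sys
    now()
    for a in sys.argv[1:]:
        h,t=map(float,a.split(','));print(a,row(*target(h/1000,t)))
E
python3 tgt.py 60,0 10,0
```

```text
t 6.75 cap in neck mm [  8.7147 -85.115  148.9193] toolz in neck [-0.0045 -0.0003 -1.    ] turn -0.33715248767164274
F neck [-0.5311 -0.7166 -2.2841] M [-0.0201  0.4333  0.0112] gap 0.014439834258794304 j [-0.9238 -0.3951  2.0407  0.439   1.2006 -1.0247]
60,0 (array([85.09, -8.84, 88.93, -0.26,  0.02, -0.34]), np.float64(0.423292733008771))
10,0 (array([ 85.11,  -8.62, 138.93,  -0.26,   0.02,  -0.34]), np.float64(0.423292733008771))
```

Request:
arm_command:
  commands:
    - [[40, -4, 10, -0.2, 0, -0.3, 8], [85, -9, 40, -0.25, 0, -0.35, 8], [85, -9, 70, -0.25, 0, -0.35, 8], [85, -9, 89, -0.25, 0, -0.35, 8], [85, -9, 89, -0.25, 0, -0.35, 8], [85, -9, 89, -0.25, 0, -0.35, 8], [85, -9, 89, -0.25, 0, -0.35, 8]]

```text
time_s: 7.45
tool_pos: [0.496, -0.1753, 0.2282]
eef_rot: [0.681, 0.685, 0.182, 0.185]
force: [0.1, 0.6, -1.9]
finger_gap: 0.0147
```

```bash
python3 tgt.py 10,0; python3 - <<'E'
from h import *
im,d=cams.get_image('wrist');cv2.imwrite('pics/w4.png',im)
P=pose('wrist');np.savez('w4.npz',im=im,d=d,P=P)
E
```

```text
t 7.45 cap in neck mm [ 1.1333 -2.0792 61.614 ] toolz in neck [ 0.002 -0.003 -1.   ] turn -0.035182235195452376
F neck [-0.905   0.6531 -1.712 ] M [0.0587 0.4162 0.0053] gap 0.014673527115386668 j [-0.7017 -0.3942  2.1914  0.4028  0.9666 -0.875 ]
10,0 (array([ 2.22, -1.23, 51.61,  0.12,  0.17, -0.04]), np.float64(0.21036012140370938))
```

View pics/w4.png

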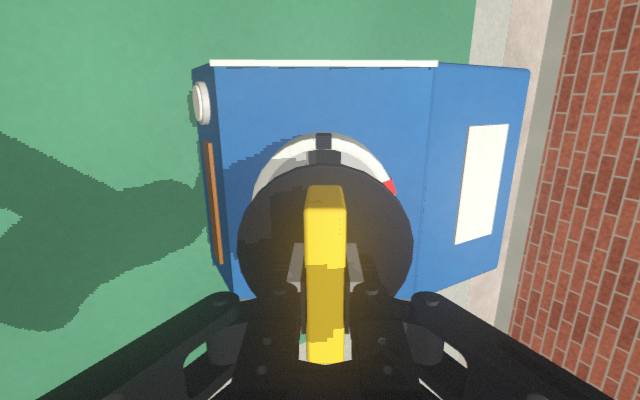

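The bar (column 325) and the black slot mark (324,141) line up. Now I'll insert in stages.

Request:
arm_command:
  commands:
    - [[2.2, -1.2, 0, 0, 0, 0, 8], [2.2, -1.2, 8, 0, 0, 0, 8], [2.2, -1.2, 16, 0, 0, 0, 8], [2.2, -1.2, 24, 0, 0, 0, 8], [2.2, -1.2, 30, 0, 0, 0, 8], [2.2, -1.2, 30, 0, 0, 0, 8], [2.2, -1.2, 30, 0, 0, 0, 8]]
  force: 110

```text
time_s: 8.2
tool_pos: [0.5095, -0.1725, 0.1995]
eef_rot: [0.681, 0.685, 0.182, 0.183]
force: [-0.1, -0.6, -2.7]
finger_gap: 0.0144
```

```bash
python3 tgt.py 10,0
```

```text
t 8.2 cap in neck mm [-1.5182  0.6928 30.0202] toolz in neck [-0.0005 -0.0012 -1.    ] turn -0.07799617163248482
F neck [-1.4285 -0.606  -2.2635] M [0.0128 0.4484 0.019 ] gap 0.014434940160307557 j [-0.6727 -0.3263  2.1976  0.4121  0.8904 -0.8783]
10,0 (array([-0.67,  1.53, 20.02, -0.03,  0.07, -0.08]), np.float64(0.10825389255955604))
```

Request:
arm_command:
  commands:
    - [[-0.7, 1.5, 3, 0, 0, 0, 8], [-0.7, 1.5, 7, 0, 0, 0, 8], [-0.7, 1.5, 11, 0, 0, 0, 8], [-0.7, 1.5, 15, 0, 0, 0, 8], [-0.7, 1.5, 18, 0, 0, 0, 8], [-0.7, 1.5, 20, 0, 0, 0, 8], [-0.7, 1.5, 20, 0, 0, 0, 8], [-0.7, 1.5, 20, 0, 0, 0, 8]]

```text
time_s: 9.0
tool_pos: [0.5209, -0.1733, 0.1834]
eef_rot: [0.681, 0.685, 0.182, 0.184]
force: [-0.6, 0.2, -2.3]
finger_gap: 0.0142
```

```bash
python3 tgt.py 10,0;  python3 - <<'E'
from h import *
P=pose('wrist');im,d=cams.get_image('wrist');cv2.imwrite('pics/w5.png',im)
im,d=cams.get_image('scene');cv2.imwrite('pics/s5.png',cv2.resize(im[150:290,180:330],None,fx=4,fy=4,interpolation=2))
E
```

```text
t 9.0 cap in neck mm [ 0.2718 -0.2218 10.3552] toolz in neck [ 0.0003 -0.0019 -1.    ] turn -0.070715586478971
F neck [-1.6809  0.2392 -1.6849] M [0.0425 0.5073 0.027 ] gap 0.014217612953494503 j [-0.656  -0.274   2.1903  0.4208  0.8419 -0.8834]
10,0 (array([ 0.21, -0.27,  0.35,  0.02,  0.11, -0.07]), np.float64(0.12887209108333833))
```

View pics/w5.png

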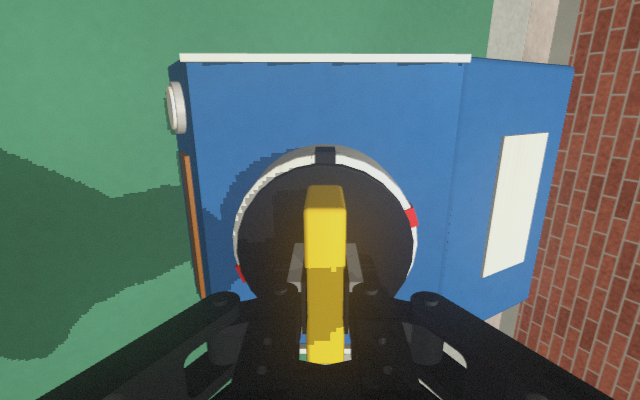

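The cap is nearly down and there's no contact force yet. I'll press gently until contact.

Request:
arm_command:
  commands:
    - [[0.2, -0.3, 1, 0, 0, 0, 8], [0.2, -0.3, 2, 0, 0, 0, 8], [0.2, -0.3, 2, 0, 0, 0, 8]]

```text
time_s: 9.4
tool_pos: [0.521, -0.1735, 0.1832]
eef_rot: [0.681, 0.686, 0.182, 0.183]
force: [-24.5, 3.1, 19.1]
finger_gap: 0.0144
```

```bash
python3 tgt.py 10,0
```

```text
t 9.4 cap in neck mm [ 0.3181 -0.3569 10.1739] toolz in neck [-0.0006 -0.002  -1.    ] turn 0.02671550801652785
F neck [-11.6866   3.2542  28.7945] M [ 0.7087  2.0857 -0.1497] gap 0.014434028190411839 j [-0.6555 -0.2729  2.1894  0.4196  0.842  -0.884 ]
10,0 (array([ 0.35, -0.32,  0.17, -0.03,  0.11,  0.03]), np.float64(0.12225176153315033))
```

Request:
arm_command:
  commands:
    - [[0, 0, -1, 0, 0, 0, 8], [0, 0, -1, 0, 0, 5, 8], [0, 0, -1, 0, 0, 11, 8], [0, 0, -1, 0, 0, 17, 8], [0, 0, -1, 0, 0, 23, 8], [0, 0, -1, 0, 0, 29, 8], [0, 0, -1, 0, 0, 35, 8], [0, 0, -1, 0, 0, 35, 8]]

```text
time_s: 10.2
tool_pos: [0.5213, -0.1735, 0.1835]
eef_rot: [0.856, 0.447, 0.23, 0.12]
force: [-4.8, 0.6, 4.2]
finger_gap: 0.014
```

```bash
python3 tgt.py 10,-70
```

```text
t 10.2 cap in neck mm [ 0.8654  0.038  10.2045] toolz in neck [ 0.0013 -0.0025 -1.    ] turn -35.216011718420894
F neck [-2.0773  0.6471  6.0434] M [ 0.3424  0.673  -0.1042] gap 0.0140155716003802 j [-0.6555 -0.2735  2.19    0.4212  0.8404 -0.27  ]
10,-70 (array([-0.94, -0.8 ,  0.21,  0.16,  0.03, 34.78]), np.float64(34.78425744816571))
```

Turning freely at −35°. I'll carry on to the stop.

Request:
arm_command:
  commands:
    - [[-0.3, -0.3, 0, 0, 0, 6, 8], [-0.5, -0.5, 0, 0, 0, 12, 8], [-0.5, -0.5, 0, 0, 0, 18, 8], [-0.5, -0.5, 0, 0, 0, 24, 8], [-0.5, -0.5, 0, 0, 0, 29, 8], [-0.5, -0.5, 0, 0, 0, 32, 8], [-0.5, -0.5, 0, 0, 0, 34, 8], [-0.5, -0.5, 0, 0, 0, 36, 8], [-0.5, -0.5, 0, 0, 0, 36, 8]]

```text
time_s: 11.1
tool_pos: [0.5207, -0.173, 0.1831]
eef_rot: [0.952, 0.163, 0.255, 0.043]
force: [-6.5, 3.3, 6.1]
finger_gap: 0.0141
```

```bash
python3 tgt.py 10,-70
```

```text
t 11.1 cap in neck mm [ 0.4557  0.7767 10.2312] toolz in neck [ 0.0009 -0.0015 -1.    ] turn -71.0118103013248
F neck [-2.5201  3.3151  8.5511] M [0.6837 0.7765 0.526 ] gap 0.014092556782853387 j [-0.6561 -0.2748  2.1915  0.422   0.8414  0.3537]
10,-70 (array([-0.67,  0.59,  0.23,  0.1 , -0.02, -1.01]), np.float64(1.0165301373007303))
```

Request:
arm_command:
  commands:
    - [[0, 0, 0, 0, 0, 1, 8], [0, 0, 0, 0, 0, 2.5, 8], [0, 0, 0, 0, 0, 2.5, 8], [0, 0, 0, 0, 0, 2.5, 8]]

```text
time_s: 11.5
tool_pos: [0.5206, -0.173, 0.1831]
eef_rot: [0.955, 0.144, 0.256, 0.039]
force: [-6.6, 3.3, 4.7]
finger_gap: 0.0142
```

```bash
python3 tgt.py 10,-70;  python3 - <<'E'
from h import *
im,d=cams.get_image('wrist');cv2.imwrite('pics/w6.png',im)
E
```

```text
t 11.5 cap in neck mm [ 0.4151  0.8214 10.2234] toolz in neck [ 0.0002 -0.002  -1.    ] turn -73.22009492630731
F neck [-3.3848  3.3502  7.3438] M [0.7209 0.6044 2.1246] gap 0.014215410886600303 j [-0.6554 -0.2748  2.1914  0.4204  0.8413  0.3939]
10,-70 (array([-0.6 ,  0.68,  0.23,  0.11,  0.03, -3.22]), np.float64(3.2222160865658442))
```

View pics/w6.png

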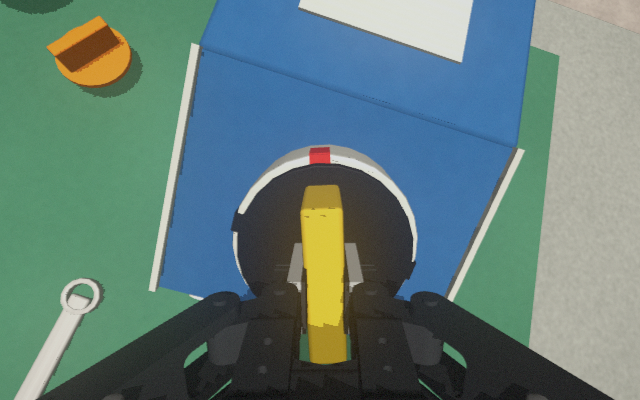

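The torque about the axis rose to 2.1 N·m, so the cap is at the stop. The bar end (322,190) points at the red mark (319,156). I'll ease off the load, open the fingers and retreat.

Request:
arm_command:
  commands:
    - [[0, 0, -0.3, 0, 0, -1, 8], [0, 0, -0.3, 0, 0, -1.7, 8], [0, 0, -0.3, 0, 0, -1.7, 8], [0, 0, -0.3, 0, 0, -1.7, 20], [0, 0, -0.3, 0, 0, -1.7, 30], [0, 0, -0.3, 0, 0, -1.7, 45], [0, 0, -0.3, 0, 0, -1.7, 60], [0, 0, -0.3, 0, 0, -1.7, 60], [0, 0, -0.3, 0, 0, -1.7, 60], [0, 0, -0.3, 0, 0, -1.7, 60]]

```text
time_s: 12.55
tool_pos: [0.5203, -0.1733, 0.1823]
eef_rot: [0.953, 0.155, 0.255, 0.042]
force: [0.7, -1.0, 0.0]
finger_gap: 0.0597
```

```bash
python3 tgt.py;  python3 - <<'E'
from h import *
im,d=cams.get_image('wrist');cv2.imwrite('pics/w7.png',im)
E
```

```text
t 12.55 cap in neck mm [-0.2747  0.4627  9.6924] toolz in neck [ 0.0003 -0.0019 -1.    ] turn -71.88340441758524
F neck [ 0.602  -1.0294 -0.3461] M [-0.0123  0.2626  0.001 ] gap 0.059667330238128424 j [-0.6568 -0.2741  2.1925  0.4219  0.8402  0.3678]
```

View pics/w7.png

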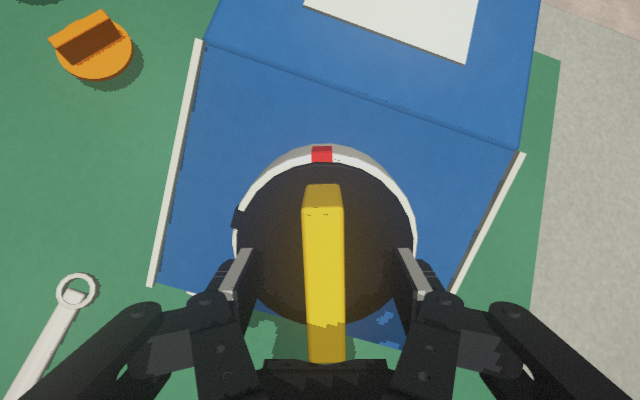

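The fingers are open and clear of the bar, and the cap still points at the red mark (321,154). Retreating along the axis.

Request:
arm_command:
  commands:
    - [[0, 0, -10, 0, 0, 0, 60], [0, 0, -30, 0, 0, 0, 60], [0, 0, -60, 0, 0, 0, 60], [0, 0, -100, 0, 0, 0, 60], [-30, 0, -130, 0, 0, 0, 60], [-60, 0, -140, 0, 0, 0, 60], [-60, 0, -140, 0, 0, 0, 60], [-60, 0, -140, 0, 0, 0, 60], [-60, 0, -140, 0, 0, 0, 60]]

```text
time_s: 13.5
tool_pos: [0.4014, -0.1922, 0.2756]
eef_rot: [0.953, 0.156, 0.256, 0.042]
force: [0.6, -0.5, -0.3]
finger_gap: 0.0598
```

```bash
cat > chk.py <<'E'
from tgt import *
P=pose('wrist');im,d=cams.get_image('wrist');cv2.imwrite('pics/w8.png',im)
C,m=capfit('wrist',im,d,P);q=(C-N)@Rn*1000
s=m&(np.hypot(q[...,0],q[...,1])<60)&(q[...,2]>30);t=q[s]
zt=np.percentile(t[:,2],50);t=t[abs(t[:,2]-zt)<3]
r=cv2.minAreaRect(t[:,:2].astype(np.float32));print('bar top h',zt,'(expect 43)',r,len(t))
w,V=np.linalg.eigh(np.cov(t[:,:2].T));print('bar angle from slot y',np.degrees(np.arctan2(V[1,1],V[0,1]))-90)
hsv=cv2.cvtColor(im,cv2.COLOR_BGR2HSV)
dk=(hsv[...,2]<90)&(np.hypot(q[...,0],q[...,1])<43)&(abs(q[...,2]-7)<6);D=q[dk]
print('disc top',np.median(D[:,2]),'(expect 7)',np.linalg.lstsq(np.c_[D[:,:2],np.ones(len(D))],D[:,2],rcond=None)[0],len(D))
red=((hsv[...,0]<8)|(hsv[...,0]>172))&(hsv[...,1]>120)&(abs(np.hypot(q[...,0],q[...,1])-45)<5)&(abs(q[...,2])<6)
for sg in (1,-1):
    k=q[red&(q[...,0]*sg>0)]
    if len(k):print('red',len(k),np.degrees(np.arctan2(k[:,1].mean(),k[:,0].mean())))
im,d=cams.get_image('top');cv2.imwrite('pics/t8.png',cv2.resize(im[100:280,160:480],None,fx=2.5,fy=2.5,interpolation=2))
E
python3 chk.py
```

```text
bar top h 42.90309311126776 (expect 43) ((0.15645408630371094, 0.18899917602539062), (69.68463897705078, 15.751795768737793), 19.648887634277344) 2036
bar angle from slot y -250.2863245816168
disc top 7.0510081222055785 (expect 7) [-0.0007  0.0003  7.035 ] 3971
red 56 19.847075094940465
red 44 -160.18909950268227
```

View pics/w8.png

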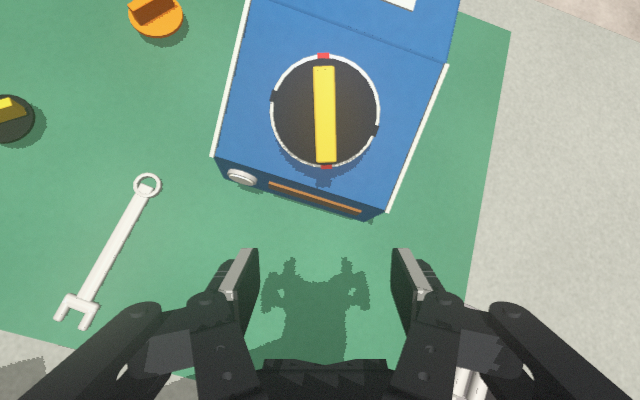

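View pics/t8.png

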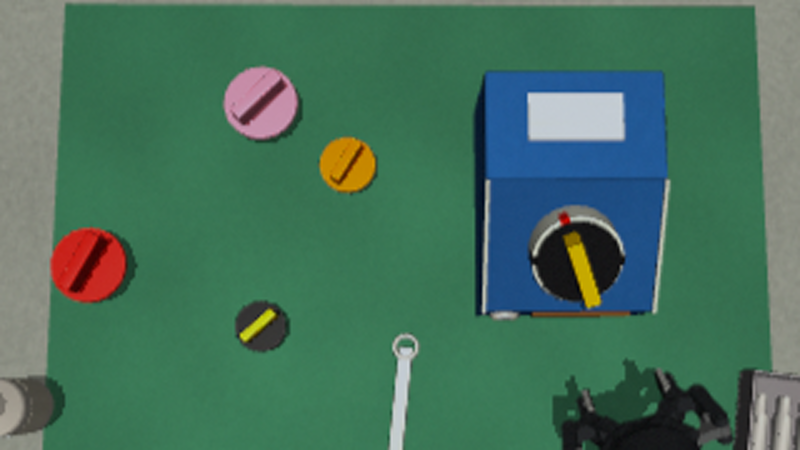

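The cap is seated flat at wrist (325,110), with its bar between the red marks at (323,55) and (326,165). The bottle, spanner and bin haven't moved, so I'm handing in.

```bash
python3 -c "
from workcell import job
print(job.hand_in())"
```

```text
the job is handed in; nothing more can be done
None
```

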